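# Set out two coins in the collector's tray and hold the magnifier over one

### The job

Put the two loose encapsulated coins into the two empty recesses of the coin tray, the large one in the large recess and the small one in the small recess, each lying fully home. Then draw the magnifying glass out of its slanted stand and finish holding it, still and in the gripper, with its lens level and centred about 8 cm above the large coin you have just set in, ready to look through. Do not put the glass down or let it go at the end, and leave the coins already in the tray and the other things on the table where they are.

Things in the scene. Friction and masses are not known exactly. Their poses are not given: they have to be found in the camera images.
- coin_big: Large coin sealed in a clear round capsule: a disc 44 mm in diameter, 8 mm thick, 35 g, lying flat on the table, far left or far right. Origin at the centre of its underside, z up through the disc.
- coin_big_center (a point): Centre of the large coin's disc, 4 mm above its underside.
- coin_small: Small coin sealed in a clear round capsule: a disc 32 mm in diameter, 8 mm thick, 16 g, lying flat on the table on the opposite side from the large one. Origin at the centre of its underside, z up.
- coin_small_center (a point): Centre of the small coin's disc, 4 mm above its underside.
- tray: Wooden coin tray, fixed, on the left or right, 150 (x) by 230 (y) by 14 mm high; origin at the centre of its underside, z up. Round recesses 6 mm deep: three of 48 mm at x = +36 mm, three of 36 mm at x = -36 mm, both rows at y = +72, 0, -72 mm. Empty are the large one at y = +72 and the small one at y = -72; four hold coins. A seated coin stands 2 mm proud of the tray.
- big_recess (a point): Centre of the floor of the empty large recess (48 mm across, 6 mm deep; 8 mm above the table).
- small_recess (a point): Centre of the floor of the empty small recess (36 mm across, 6 mm deep; 8 mm above the table).
- magnifier: Magnifying glass, 199 mm long, about 130 g, handle down in its stand's slanted socket (lowest 50 mm inside, 1.5 mm play). Origin at the foot of the handle, z up the handle to the lens, x square to the glass (lens level = x upright, either way round). Wooden handle 20 mm wide (y), 14 thick (x), z = 0 to 107 mm. Leans about 30 to 33 degrees, lens away from the robot; balance point near z = 100 mm.
- lens_center (a point): Centre of the lens, on the magnifier's z axis 157 mm from the foot of the handle. Round clear glass in a brass rim 84 mm across and 12 mm thick, joined to the handle by a brass ferrule 16 by 12 mm. In the stand its top is about 200 mm above the table.
- stand: Stand for the magnifier, fixed, on the other side from the tray: wooden base 120 (x) by 85 (y) by 14 mm and a socket 27 by 33 mm outside, 50 mm deep, leaning 30 degrees from upright towards the stand's +x. Origin at the centre of the base's underside, z up.
- socket_mouth (a point): Centre of the mouth of the slanted socket, 69 mm above the table. The magnifier slides out along its own z axis; 65 mm lie between mouth and lens rim.
- seated_big1: Large encapsulated coin, 44 mm across and 8 mm thick, already lying in a recess of the tray; to be left there. Origin at the centre of its underside.
- seated_big2: Large encapsulated coin, 44 mm across and 8 mm thick, already lying in a recess of the tray; to be left there. Origin at the centre of its underside.
- seated_small1: Small encapsulated coin, 32 mm across and 8 mm thick, already lying in a recess of the tray; to be left there. Origin at the centre of its underside.
- seated_small2: Small encapsulated coin, 32 mm across and 8 mm thick, already lying in a recess of the tray; to be left there. Origin at the centre of its underside.
- cup: White tea cup, 84 mm across the rim, 58 mm high, handle at its y side, on the table near the robot; a bystander. Origin at the centre of its underside.
- remote: Black remote control lying flat, 175 by 45 by 17 mm, at the far middle of the table; a bystander. Origin at the centre of its underside.
- case: Grey hard spectacles case, 160 by 62 by 36 mm, lying on the table at the near left; a bystander. Origin at the centre of its underside.

How it is judged:
By the outcome, as a careful person would: the job done as asked, in the order asked, and still so for the second after the job is handed in, while the arm keeps its last pose, push and grip.
It also fails if it takes over 72 s, if anything falls off the work surface, if the arm or the gripper's body presses on something with over 40 N, if the wrist force passes 120 N, or if a joint passes its speed limit or range.

### The arm

A 7-joint arm with a two-finger parallel gripper is mounted at the origin on the work surface. World frame = base frame: x ahead of the robot, y to its left, z up, the work surface at z = 0. Lengths are in m, angles in rad, forces in N, time in s.
With the tool pointing down it reaches from about 0.425 to 0.95 m from the base axis. Payload 4.7 kg.
Tool frame: the origin (TCP) lies on the centre line of the jaws, within the pads' length; the fingertips stand robot.nose_length ahead of it and the grasp point (between the pads) lies 8 mm behind it (robot.nose_length is the distance from the TCP to the fingertips, in m); z points along the fingers, y is the line along which they close (so a half turn about z gives the same grasp; the last joint's range is limited). The gripper opens to 85 mm and grips with 20 to 120 N. Pads are 22 mm wide; open, the fingers measure 114 mm over their backs; the gripper's body (76 mm by 85 mm) begins 54 mm behind the grasp point. The pads swing forward as they close: fully open they stand 13 mm farther back than shut.
Start: joints at [1.193, 0.469, -0.049, 1.532, 0.024, 1.141, -0.082], TCP at [0.231, -0.634, 0.242] pointing down, gripper open.
Joint ranges: [-2.59, 2.59], [-0.33, 1.99], [-1.39, 1.29], [0.1, 2.45], [-1.04, 4.18], [0.21, 1.99], [-2.66, 2.66]. Speed limits (rad/s): [2.57, 2.57, 3.14, 3.14, 3.14, 3.14, 3.14].

### API

Orientations are given as [roll, pitch, yaw] about the fixed x, y, z axes, in that order (R = Rz(yaw) Ry(pitch) Rx(roll)).
In Python, from plant import robot gives the robot as it stands. Calls block until the motion is done:
- robot.goto(position, orientation): joint-space move of the TCP to a pose.
- robot.move_straight(position, vel=0.15, attitude=None, contact_N=None): straight line of the TCP; attitude=None keeps the orientation; vel is the mean speed in m/s. With contact_N (N) it stops when the force on the tool has changed by that much, and returns True; else False.
- robot.move_joints(angles): joint-space move.
- robot.grip(opening, strength=None): opening from 0.0 (shut) to 1.0 (fully open); strength is the grip in N (None keeps the last); returns when the fingers have stopped.
- robot.sleep(seconds).
- robot.inverse_kinematics(position, orientation): joint angles nearest the present ones, or None.
- robot.sense(): the state.
- robot.grab_frame(name): name is "scene" or "side" or "wrist"; returns a dict with "image" (420x560x3 uint8, red, green, blue), "range_z" (420x560 float32, m along the optical axis (not along the pixel's ray), 0 where there is no reading), "fx", "fy", "cx", "cy" (pixels), "R" (3x3) and "t" (3): a world point X has camera coordinates R X + t. Camera axes: x right, y down, z forward; pixel columns grow to the right and rows downward; lengths in m; the calibration is good to about 2 mm. A picture is of the moment at which its call begins.
A pose or a line that the arm cannot do raises robot.IKError and nothing moves.
- robot.close_job(): hands the job in; it is judged then, once.
The state is a dict: "t": time; "joint_pos": joint angles; "joint_velocities": joint speeds; "effort": joint torques, N m; "tcp_pos": TCP position; "tcp_rot": TCP orientation; "wrist_force": force on the tool from outside, world axes, zero at the start; "torque": the same for the moment, N m; "opening": opening from 0.0 (shut) to 1.0 (fully open); "gripper_force": force on a finger pad.
Only numpy, scipy, OpenCV 4.12 (cv2) and the standard library are available. Lean on these libraries where they do the work, as an engineer would, in place of code of your own. Each camera call takes 0.05 s, during which the arm holds its last target. There are 200 camera calls.

## Working session

There is one attempt and no reset: what is moved stays moved. The work goes in short steps, each a Python script; the robot and the scene stay as the last script left them, time stands still between calls to the robot, and variables do not carry over. Pictures are saved under pics/ and viewed, at most 13 in all, crops included, and the job is handed in when it is done.

```bash
ls; mkdir -p pics; python3 - <<'E'
from plant import robot
import cv2,numpy as np
print(robot.nose_length, robot.sense())
ims=[]
for n in ["scene","side"]:
    f=robot.grab_frame(n); np.savez(n+".npz",**f)
    print(n,f["fx"],f["cx"],f["cy"],f["R"],f["t"])
    cv2.imwrite(f"pics/{n}0.png",f["image"][:,:,::-1])
E
```

```text
pics
0.011 {'t': 0.0, 'joint_pos': array([ 1.19310208,  0.46947561, -0.04856386,  1.53368366,  0.02406114,
        1.14101165, -0.08224928]), 'joint_velocities': array([ 5.07193382e-04, -1.24895328e-03,  6.01486361e-06,  2.94997404e-04,
        1.05956656e-03,  8.02294148e-04, -2.10431981e-04]), 'effort': array([-5.96874997e-04, -5.10308647e+01, -4.67011251e-02, -2.37714422e+01,
        1.06213277e-02,  7.70378363e-03,  5.53506425e-06]), 'tcp_pos': array([ 0.23050199, -0.63382552,  0.24124261]), 'tcp_rot': array([-3.13959890e+00,  5.21729003e-05,  3.48832464e-01]), 'wrist_force': array([-0.50803205, -0.26699074, -0.07656787]), 'torque': array([ 0.03588639,  0.0194281 , -0.00466604]), 'gripper_force': 0.0, 'opening': 1.001803941136839}
scene 389.3607030252255 280.355960736706 210.56872141307875 [[ 0.36515708  0.93093638 -0.00421549]
 [ 0.77560334 -0.30672631 -0.55168689]
 [-0.5148784   0.19818283 -0.83404065]] [-0.21435509 -0.36776998  1.26455096]
side 398.76177695486797 278.57953525064136 204.61374857747424 [[-0.69647275 -0.71749963 -0.01095344]
 [-0.44435952  0.44322226 -0.77852337]
 [ 0.56344504 -0.53735305 -0.62752003]] [0.39601593 0.33542404 0.85049754]
```

View pics/scene0.png

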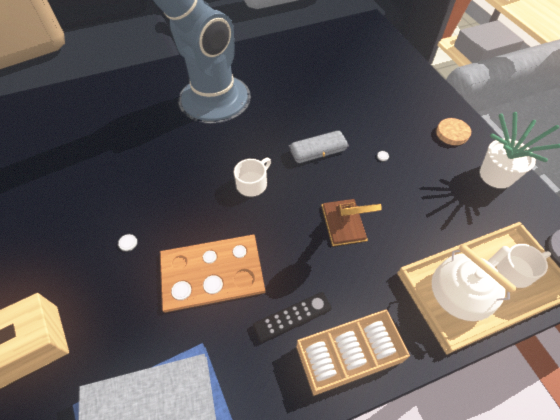

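View pics/side0.png

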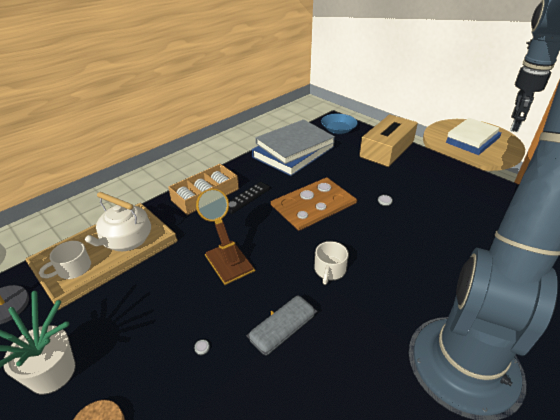

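The scene view shows the tray at about (212,271), with its empty large recess at (245,278) and empty small recess at (179,262). The big coin is at (128,242), the small coin at (383,156) and the stand at (345,222). The side view shows the lens at (212,206), with the handle running down to (228,245).

```bash
cat > h.py <<'E'
import numpy as np,cv2
def cloud(f):
    z=f["range_z"]; v,u=np.indices(z.shape)
    P=np.stack([(u-f["cx"])/f["fx"]*z,(v-f["cy"])/f["fy"]*z,z],-1)
    X=(P-f["t"])@f["R"]; X[z<=0]=np.nan; return X
def ray(f,u,v,h):
    d=f["R"].T@np.array([(u-f["cx"])/f["fx"],(v-f["cy"])/f["fy"],1]); c=-f["R"].T@f["t"]
    return c+d*(h-c[2])/d[2]
def proj(f,X):
    p=f["R"]@X+f["t"]; return f["fx"]*p[0]/p[2]+f["cx"],f["fy"]*p[1]/p[2]+f["cy"]
def blob(f,u,v,h,r=12,thr=110):
    "bright blob near pixel -> world centre at height h"
    g=f["image"].min(2); m=np.zeros_like(g)
    u,v=int(u),int(v); m[v-r:v+r,u-r:u+r]=g[v-r:v+r,u-r:u+r]>thr
    ys,xs=np.nonzero(m); return ray(f,xs.mean(),ys.mean(),h),len(xs)
E
python3 - <<'E'
from h import *
S=dict(np.load("scene.npz"));D=dict(np.load("side.npz"))
for n,f,l in(("scene",S,[(128,242),(383,156)]),("side",D,[(385,200),(202,347)])):
    for p in l: print(n,p,blob(f,*p,0.006))
def rect(f,n,box,zl,zh):
    X=cloud(f); u0,v0,u1,v1=box; im=f["image"].astype(int)
    Y=X[v0:v1,u0:u1].reshape(-1,3); c=im[v0:v1,u0:u1].reshape(-1,3)
    k=(Y[:,2]>zl)&(Y[:,2]<zh)&(c.max(1)>50); Y=Y[k]
    r=cv2.minAreaRect(Y[:,:2].astype(np.float32)*1000); print(n,r,k.sum(),np.median(Y[:,2]))
rect(S,"tray",(150,225,275,315),.007,.022);rect(D,"tray",(262,170,366,235),.007,.022)
rect(S,"stand",(315,190,372,250),.007,.022);rect(D,"stand",(198,235,262,290),.007,.022)
# magnifier points
for n,f,b in(("S",S,(318,190,395,245)),("D",D,(190,180,250,285))):
    X=cloud(f);Y=X[b[1]:b[3],b[0]:b[2]].reshape(-1,3)
    k=(Y[:,2]>.03)&(Y[:,2]<.25);Y=Y[k]
    print(n,len(Y))
    for a in np.arange(.03,.22,.01):
        q=Y[(Y[:,2]>=a)&(Y[:,2]<a+.01)]
        if len(q): print(a.round(2),len(q),np.median(q,0).round(4),q.min(0).round(3),q.max(0).round(3))
big=[cv2.resize(S["image"][180:260,310:400],None,fx=4.4,fy=4.4,interpolation=cv2.INTER_CUBIC),cv2.resize(D["image"][180:290,180:270],None,fx=4.4,fy=4.4,interpolation=cv2.INTER_CUBIC)]
h=max(b.shape[0] for b in big); big=[cv2.copyMakeBorder(b,0,h-b.shape[0],0,0,cv2.BORDER_CONSTANT) for b in big]
cv2.imwrite("pics/z.png",np.hstack(big)[:,:,::-1])
E
```

```text
scene (128, 242) (array([ 0.44086595, -0.3494607 ,  0.006     ]), 262)
scene (383, 156) (array([0.42433846, 0.37856428, 0.006     ]), 102)
side (385, 200) (array([ 0.43606401, -0.34469543,  0.006     ]), 111)
side (202, 347) (array([0.42049656, 0.38122009, 0.006     ]), 161)
tray ((622.6588134765625, -177.66506958007812), (239.89430236816406, 210.18785095214844), 80.4896240234375) 5812 0.01429072020601136
tray ((650.1609497070312, -187.06951904296875), (234.9920196533203, 276.1064453125), 80.43806457519531) 2163 0.012614404766631874
stand ((583.2304077148438, 175.20620727539062), (87.8570327758789, 120.7632827758789), 77.57911682128906) 1091 0.01396542939090878
stand ((580.1282348632812, 178.09945678710938), (84.02996826171875, 123.38997650146484), 78.68631744384766) 733 0.012407716102299595
S 436
0.03 52 [0.5926 0.1702 0.0359] [0.55 0.16 0.03] [0.6   0.192 0.04 ]
0.04 26 [0.5832 0.1653 0.042 ] [0.556 0.159 0.04 ] [0.592 0.192 0.05 ]
0.05 13 [0.5711 0.1615 0.0538] [0.558 0.156 0.05 ] [0.592 0.181 0.06 ]
0.06 18 [0.5869 0.1615 0.0629] [0.566 0.157 0.06 ] [0.599 0.189 0.069]
0.07 49 [0
[... 1431 characters left out ...]
6044 0.172  0.1058] [0.597 0.162 0.1  ] [0.615 0.181 0.109]
0.11 42 [0.611  0.1725 0.1153] [0.604 0.16  0.111] [0.624 0.18  0.12 ]
0.12 51 [0.6188 0.1677 0.1275] [0.612 0.151 0.121] [0.633 0.189 0.13 ]
0.13 114 [0.627  0.1673 0.1356] [0.614 0.134 0.13 ] [0.641 0.2   0.14 ]
0.14 141 [0.6342 0.1659 0.1452] [0.617 0.127 0.14 ] [0.657 0.204 0.15 ]
0.15 157 [0.6404 0.1643 0.1553] [0.626 0.123 0.15 ] [0.654 0.205 0.16 ]
0.16 142 [0.6474 0.1634 0.1652] [0.631 0.123 0.16 ] [0.662 0.204 0.17 ]
0.17 128 [0.6533 0.1642 0.1744] [0.639 0.124 0.17 ] [0.67 0.2  0.18]
0.18 93 [0.6597 0.1618 0.1838] [0.646 0.129 0.18 ] [0.67  0.195 0.19 ]
0.19 23 [0.6613 0.1618 0.1921] [0.654 0.142 0.19 ] [0.666 0.18  0.195]
```

View pics/z.png

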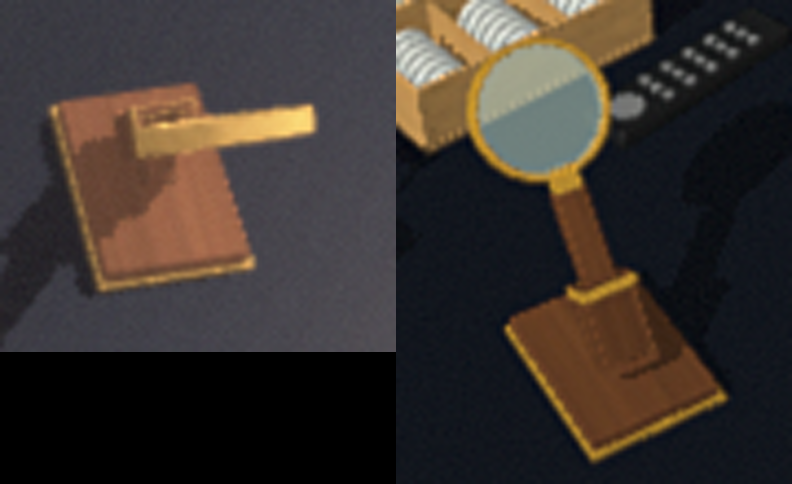

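Enlarged, the stand leans away from the robot with the handle free between the socket mouth and the lens. I'll start with the big coin, using a wrist camera look from above it.

```bash
python3 - <<'E'
from plant import robot
from h import *
robot.goto([0.438,-0.347,0.16],[np.pi,0,-0.17])
f=robot.grab_frame("wrist");np.savez("w1.npz",**f)
s=robot.sense();print(s["t"],s["tcp_pos"],s["joint_pos"],"cam",-f["R"].T@f["t"],f["R"][2])
p=proj(f,np.array([.438,-.347,.008]));print(p,f["fx"])
cv2.imwrite("pics/w1.png",f["image"][:,:,::-1])
# feasibility of magnifier grasp poses
from scipy.spatial.transform import Rotation as Ro
for tilt in (31,):
  for a in (0,15,30):
    yaw=-np.radians(11.5);t=np.radians(tilt)
    z=np.array([np.sin(t)*np.cos(yaw),np.sin(t)*np.sin(yaw),np.cos(t)]);y=np.array([-np.sin(yaw),np.cos(yaw),0]);x=np.cross(y,z)
    M=np.stack([x,y,z],1)
    for sgn in(1,-1):
      T=np.stack([sgn*z,-sgn*y*-1*-1,x],1)
      T[:,1]=np.cross(T[:,2],T[:,0])
      T=Ro.from_rotvec(y*np.radians(a)).as_matrix()@T
      for d in(0,-.1):
        e=Ro.from_matrix(T).as_euler("xyz");q=robot.inverse_kinematics(list(np.array([.578,.176,.069])+z*.032+T[:,2]*(d+.008)),list(e));print(a,sgn,d,e.round(2),None if q is None else np.round(q,2))
E
```

```text
1.5083 [ 0.43748718 -0.34853792  0.16027241] [ 0.64805593  0.3700987  -0.06448855  1.89608177  0.03120701  0.87559408
 -1.17498719] cam [ 0.5055638  -0.35944945  0.29183124] [-0.26569629  0.04534226 -0.96298991]
(np.float64(271.7763866234976), np.float64(198.46053697965476)) 323.7641365509343
0 1 0 [ 3.14 -1.03 -0.2 ] [-1.21  0.73  0.71  2.35  2.43  0.58  1.32]
0 1 -0.1 [ 3.14 -1.03 -0.2 ] [-0.96  0.42  0.14  2.44  1.94  0.86  1.85]
0 -1 0 [3.14 1.03 2.94] [-0.59  0.59 -0.09  2.32  2.14  0.93 -1.31]
0 -1 -0.1 [3.14 1.03 2.94] [-0.31  0.5  -0.63  2.41  1.9   1.16 -1.12]
15 1 0 [ 3.14 -0.77 -0.2 ] [-0.99  0.54  0.51  2.26  2.07  0.32  1.89]
15 1 -0.1 [ 3.14 -0.77 -0.2 ] [-1.46  0.4   0.93  2.34  1.53  0.24  2.39]
15 -1 0 [3.14 0.77 2.94] [-0.39  0.5  -0.23  2.22  1.85  0.64 -0.9 ]
15 -1 -0.1 [3.14 0.77 2.94] [-0.32  0.31 -0.45  2.29  1.56  0.71 -0.69]
30 1 0 [ 3.14 -0.51 -0.2 ] [-1.17  0.62  0.9   2.14 -0.84  0.23 -1.45]
30 1 -0.1 [ 3.14 -0.51 -0.2 ] [-1.18  0.31  0.75  2.16  0.32  0.37 -2.55]
30 -1 0 [3.14 0.51 2.94] [-0.19  0.48 -0.38  2.09  1.25  0.52 -0.22]
30 -1 -0.1 [3.14 0.51 2.94] [-0.02  0.32 -0.64  2.1   1.01  0.66 -0.02]
```

View pics/w1.png

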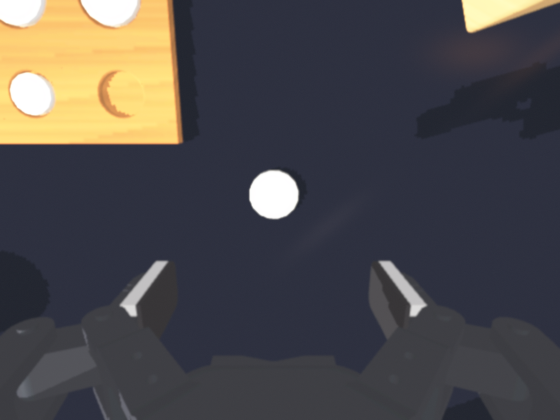

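The wrist view shows the big coin at pixel (274,194), clear of the tray and the fingers. Next I'll refine its position, grasp it, then image the tray.

```bash
cat >> h.py <<'E'
def coinpos(f,guess,h,r):
    "bright disc near world guess, at top height h"
    u,v=proj(f,np.array([*guess[:2],h])); g=(f["image"].min(2)>150).astype(np.uint8)
    n,l,st,c=cv2.connectedComponentsWithStats(g)
    i=min((i for i in range(1,n) if st[i,4]>150),key=lambda i:np.hypot(*(c[i]-[u,v])))
    return ray(f,*c[i],h),st[i]
def grasp(robot,p,yaw,op,up=.005,down=[np.pi,0]):
    robot.goto([p[0],p[1],.06],[np.pi,0,yaw]); robot.grip(op)
    robot.move_straight([p[0],p[1],.028],vel=.12)
    hit=robot.move_straight([p[0],p[1],.0],vel=.025,contact_N=4)
    z=robot.sense()["tcp_pos"][2]; print("table",hit,z)
    robot.move_straight([p[0],p[1],z+up],vel=.05)
    robot.grip(0.0,30); s=robot.sense(); print("grip",s["opening"],s["gripper_force"],s["tcp_pos"],s["t"])
    robot.move_straight([p[0],p[1],.07],vel=.12); return z
E
python3 - <<'E'
from plant import robot
from h import *
f=dict(np.load("w1.npz")); p,st=coinpos(f,[.438,-.347],.008,0);print(p,st)
z=grasp(robot,p,-0.17,.61)
s=robot.sense();print(s["opening"],s["gripper_force"])
robot.goto([.60,-.15,.22],[np.pi,0,-.17])
f=robot.grab_frame("wrist");np.savez("w2.npz",**f);print(robot.sense()["t"],robot.sense()["tcp_pos"])
cv2.imwrite("pics/w2.png",f["image"][:,:,::-1])
E
```

```text
[ 0.44176923 -0.34904237  0.008     ] [ 249  170   50   49 1903]
table True 0.0076711567733531395
grip 0.4851867021637774 29.789322316646576 [ 0.44176559 -0.34904213  0.01292801] 4.1417
0.4943998843794077 30.41524887084961
5.95 [ 0.59836482 -0.15237879  0.21851844]
```

View pics/w2.png

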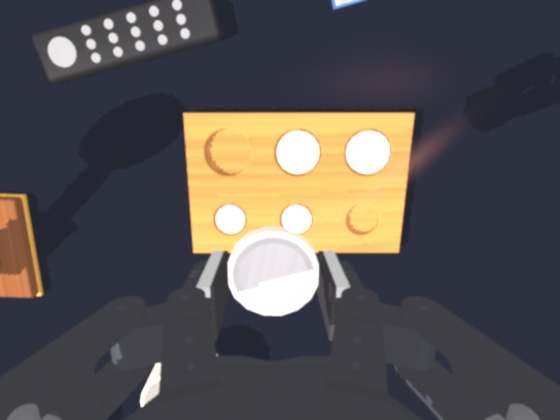

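The view shows the tray with corners at about (183,113), (414,112), (400,253) and (193,253). The empty large recess is at (229,152), the empty small one at (363,218), and the held coin at about (273,272). I'll fit the tray pose and check how the coin sits in the jaws.

```bash
cat >> h.py <<'E'
def fit(A,B):
    a=A.mean(0);b=B.mean(0);H=(A-a).T@(B-b);th=np.arctan2(H[0,1]-H[1,0],H[0,0]+H[1,1])
    R=np.array([[np.cos(th),-np.sin(th)],[np.sin(th),np.cos(th)]]);t=b-R@a
    return R,t,th,np.linalg.norm(A@R.T+t-B,axis=1)
E
python3 - <<'E'
from h import *
f=dict(np.load("w2.npz"));im=f["image"]
hsv=cv2.cvtColor(im,cv2.COLOR_RGB2HSV)
m=cv2.inRange(hsv,(8,90,90),(28,255,255));m[:,:150]=0;m[300:]=0
white=(im.min(2)>150).astype(np.uint8)
A=[];B=[]
mm=cv2.morphologyEx(m,cv2.MORPH_OPEN,np.ones((3,3)));ys,xs=np.nonzero(mm);P=np.stack([xs,ys],1)
# edges: fit lines -> use sides' contour
c=max(cv2.findContours(mm,0,2)[0],key=cv2.contourArea);ap=cv2.approxPolyDP(cv2.convexHull(c),6,True)[:,0];print(ap.tolist())
n,l,st,ce=cv2.connectedComponentsWithStats(white)
for (u,v),loc in {(298,152):(36,0),(368,152):(36,-72),(230,219):(-36,72),(296,219):(-36,0)}.items():
    i=min((i for i in range(1,n) if st[i,4]>100),key=lambda i:np.hypot(*(ce[i]-[u,v])))
    print(st[i],ce[i]);A.append(loc);B.append(ray(f,*ce[i],.016)[:2])
A=np.array(A)/1000;B=np.array(B);R,t,th,e=fit(A[:4],B);print("coins",t,th,e)
for q in ap: print(q,((ray(f,*q,.014)[:2]-t)@R).round(4))
for loc in((.036,.072),(-.036,-.072)):print("recess",loc,R@loc+t,proj(f,np.array([*(R@loc+t),.014])))
tcp=np.array([0.59836482,-0.15237879,0.21851844]);print("tcp proj",proj(f,tcp-[0,0,.005]))
w=white.copy();w[:225]=0;w[330:]=0;w[:,:222]=0;w[:,326:]=0
w=(im.min(2)>95).astype(np.uint8);w[:226]=0;w[322:]=0;w[:,:228]=0;w[:,320:]=0
c=max(cv2.findContours(w,0,2)[0],key=cv2.contourArea);E=cv2.fitEllipse(cv2.convexHull(c));print(E)
X=ray(f,*E[0],tcp[2]-.005);d=X-tcp;y=-.17;print("coin offset tool-x,perp",d[0]*np.cos(y)+d[1]*np.sin(y),-d[0]*np.sin(y)+d[1]*np.cos(y))
Z=cloud(f);
for v in(235,250,265,280,295,308):print(v,[Z[v,u].round(4).tolist() for u in(240,273,305)])
E
```

```text
[[415, 113], [399, 252], [192, 252], [183, 112]]
[ 276  130   44   45 1558] [297.57702182 151.82477535]
[ 345  130   46   45 1594] [367.60853199 151.77540778]
[215 204  31  31 747] [230.09370817 218.90227577]
[ 227  204   92  112 7399] [274.91106906 265.75320989]
coins [ 0.5819784  -0.16871564] -0.21909268585330463 [0.01428614 0.01743855 0.01322813 0.04420853]
[415 113] [ 0.0932 -0.1177]
[399 252] [-0.0559 -0.1245]
[192 252] [-0.0664  0.1071]
[183 112] [0.0835 0.1127]
recess (0.036, 0.072) [ 0.63276659 -0.10626118] (np.float64(223.80548612717402), np.float64(161.78095078511882))
recess (-0.036, -0.072) [ 0.5311902 -0.2311701] (np.float64(354.3600026516426), np.float64(233.28495194819394))
tcp proj (np.float64(274.6937589562102), np.float64(273.57279631971466))
((273.16064453125, 256.4417419433594), (104.9842300415039, 121.69523620605469), 2.0302348136901855)
coin offset tool-x,perp 0.008612524473491296 0.0006882924984598574
235 [[0.5509, -0.1067, 0.0138], [0.6172, -0.1549, 0.2135], [0.5384, -0.1773, 0.0135]]
250 [[0.6126, -0.1388, 0.2132], [0.6101, -0.1536, 0.2136], [0.6075, -0.1679, 0.2134]]
265 [[0.6052, -0.1373, 0.2132], [0.603, -0.1524, 0.214], [0.6008, -0.1668, 0.2148]]
280 [[0.5978, -0.1358, 0.2134], [0.5958, -0.1511, 0.2145], [0.5929, -0.1657, 0.214]]
295 [[0.5902, -0.1343, 0.2136], [0.5874, -0.1497, 0.2133], [0.585, -0.1646, 0.2137]]
308 [[0.4524, -0.0853, -0.0005], [0.5814, -0.1486, 0.2147], [0.4374, -0.164, -0.0022]]
```

```bash
python3 - <<'E'
from h import *
f=dict(np.load("w2.npz"))
B=[ray(f,*p,.016)[:2] for p in((297.58,151.82),(367.61,151.78),(230.09,218.9))]+[ray(f,*p,.014)[:2] for p in((415,112.5),(399.5,253),(191.5,253),(182.5,112))]
A=np.array([(36,0),(36,-72),(-36,72),(75,-115),(-75,-115),(-75,115),(75,115)])/1000
for s in(slice(0,3),slice(3,7),slice(0,7)):
    R,t,th,e=fit(A[s],np.array(B)[s]);print(t,th,e.round(4))
    for loc in((.036,.072),(-.036,-.072)):print("recess",loc,R@loc+t,proj(f,np.array([*(R@loc+t),.014])))
Z=cloud(f)[226:325,226:324].reshape(-1,3);Z=Z[(Z[:,2]>.211)&(Z[:,2]<.217)]
tcp=np.array([0.59836482,-0.15237879]);y=-.17
d=(Z[:,:2]-tcp)@np.array([[np.cos(y),-np.sin(y)],[np.sin(y),np.cos(y)]])
print(len(d),d.min(0),d.max(0)); print(cv2.minEnclosingCircle((d*1000).astype(np.float32)))
E
```

```text
[ 0.59456901 -0.17674896] -0.1715761104650528 [0.0001 0.0005 0.0006]
recess (0.036, 0.072) [ 0.64233338 -0.11195263] (np.float64(227.24751437052944), np.float64(151.61340540126952))
recess (-0.036, -0.072) [ 0.54680465 -0.2415453 ] (np.float64(362.37323023807664), np.float64(218.39749599930516))
[ 0.59356345 -0.17693937] -0.17456288238248582 [0.0008 0.0016 0.0018 0.0007]
recess (0.036, 0.072) [ 0.64152113 -0.11228598] (np.float64(227.7313662527862), np.float64(152.34497655769408))
recess (-0.036, -0.072) [ 0.54560576 -0.24159275] (np.float64(362.5244576481541), np.float64(219.42691308618154))
[ 0.59399656 -0.1768454 ] -0.17401651374305294 [0.0005 0.001  0.0008 0.0008 0.0019 0.0018 0.0004]
recess (0.036, 0.072) [ 0.64191892 -0.11216582] (np.float64(227.53557766968748), np.float64(151.9795048569731))
recess (-0.036, -0.072) [ 0.54607421 -0.24152498] (np.float64(362.42023507966576), np.float64(219.03235709999254))
6376 [-0.0221013  -0.02198074] [0.02148722 0.02217702]
((0.40912312269210815, 0.11793915927410126), 24.781417846679688)
```

```bash
cat >> h.py <<'E'
def place(robot,p,zg,yaw,op,back=.0):
    "zg: TCP height at grasp on the table"
    robot.goto([p[0],p[1],.06],[np.pi,0,yaw])
    robot.move_straight([p[0],p[1],zg+.018],vel=.1)
    for dx,dy in[(0,0)]+[(.0018*np.cos(a),.0018*np.sin(a)) for a in np.arange(0,6.2,np.pi/3)]:
        q=[p[0]+dx,p[1]+dy]
        robot.move_straight([*q,zg+.0165],vel=.05)
        hit=robot.move_straight([*q,zg+.0065],vel=.02,contact_N=4); z=robot.sense()["tcp_pos"][2]
        print((round(dx,4),round(dy,4)),hit,"under-side z",z-zg,robot.sense()["t"])
        if z-zg<.0115: break
    robot.move_straight([*q,z+.0005],vel=.02); robot.grip(op); return q,z
E
python3 - <<'E'
from plant import robot
from h import *
q,z=place(robot,[.642,-.1121],.0129,-.17,.60)
s=robot.sense();print(s["opening"],s["wrist_force"])
robot.move_straight([*q,.09],vel=.12)
robot.goto([.57,-.10,.2],[np.pi,0,-.17])
f=robot.grab_frame("wrist");np.savez("w3.npz",**f);print(robot.sense()["t"])
u,v=proj(f,np.array([.642,-.112,.016]));print(u,v)
cv2.imwrite("pics/w3.png",f["image"][:,:,::-1])
C,st=coinpos(f,[.642,-.112],.016,0);print(C,st)
Z=cloud(f);print(Z[int(v),int(u)],Z[int(v)-8,int(u)],Z[int(v)+8,int(u)],Z[int(v),int(u)-8],Z[int(v),int(u)+8])
C2,_=coinpos(f,[.63,-.183],.016,0);u,v=proj(f,C2);print(C2,Z[int(v),int(u)])
E
```

```text
(0, 0) True under-side z 0.010580991607100508 7.7417
0.5996457690317677 [-0.93306618 -0.31531935 -0.63452867]
9.5917
272.9511907953964 114.16996319383244
[ 0.64144929 -0.11132995  0.016     ] [ 249   90   48   50 1894]
[ 0.64230184 -0.11115109  0.01588605] [ 0.64928079 -0.11235743  0.0167459 ] [ 0.63519797 -0.10992448  0.01552445] [ 0.64355236 -0.10380994  0.01664221] [ 0.64103475 -0.11850425  0.01612942]
[ 0.6297732 -0.1824888  0.016    ] [ 0.63014343 -0.18186236  0.01640062]
```

View pics/w3.png

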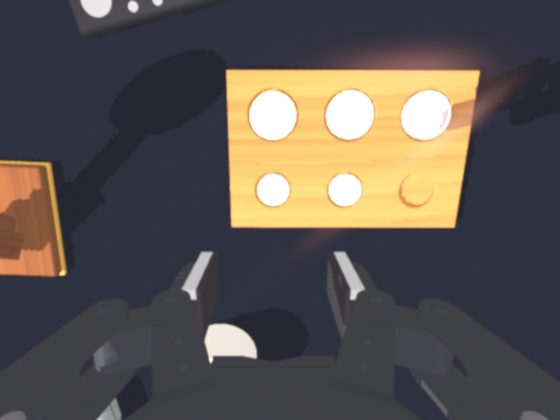

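The large coin is seated flat at (273,115), at the same height as its neighbours. Next is the small coin, routing around the magnifier.

```bash
python3 - <<'E'
from plant import robot
from h import *
f=dict(np.load("w3.npz"))
A=np.array([(36,72),(36,0),(36,-72),(-36,72),(-36,0)])/1000
G=np.array([.5945,-.1767]);c,s=np.cos(-.172),np.sin(-.172);R0=np.array([[c,-s],[s,c]])
B=np.array([coinpos(f,R0@a+G,.016,0)[0][:2] for a in A]);R,t,th,e=fit(A[1:],B[1:]);print(t,th,e.round(4),"small recess",R@[-.036,-.072]+t)
S=dict(np.load("scene.npz"));Z=cloud(S)[120:175,280:395].reshape(-1,3);Z=Z[(Z[:,2]>.02)&(Z[:,2]<.05)]
d=np.hypot(*(Z[:,:2]-[.4224,.38]).T);print("case nearest",d.min(),Z[d.argmin()])
robot.goto([.45,.08,.27],[np.pi,0,0.1]); robot.goto([.422,.38,.15],[np.pi,0,.3])
f=robot.grab_frame("wrist");np.savez("w4.npz",**f);cv2.imwrite("pics/w4.png",f["image"][:,:,::-1])
p,st=coinpos(f,[.422,.38],.008,0);print(p,st,robot.sense()["t"])
if np.hypot(p[0]-.422,p[1]-.38)<.008 and d.min()>.06:
    z=grasp(robot,p,.3,.47)
    print(robot.sense()["opening"],robot.sense()["gripper_force"])
E
```

```text
[ 0.59443393 -0.17625961] -0.1712068151359643 [0.0002 0.0007 0.0006 0.0003] small recess [ 0.5466935  -0.24107358]
case nearest 0.10171699182836165 [0.36784942 0.29414791 0.0221379 ]
[0.42538166 0.38037128 0.008     ] [ 252  180   39   39 1176] 11.7833
table True 0.009571291708843289
grip 0.3443233180903494 29.365294575691223 [0.42535157 0.3803683  0.01470254] 14.1833
0.3427311722957129 29.641900062561035
```

```bash
python3 - <<'E'
from plant import robot
from h import *
robot.goto([.45,.08,.27],[np.pi,0,0.1]); robot.goto([.547,-.241,.12],[np.pi,0,-.17])
f=robot.grab_frame("wrist");tcp=robot.sense()["tcp_pos"]
Z=cloud(f).reshape(-1,3);Z=Z[(abs(Z[:,2]-(tcp[2]-.0065))<.004)]
y=-.17;d=(Z[:,:2]-tcp[:2])@np.array([[np.cos(y),-np.sin(y)],[np.sin(y),np.cos(y)]]);d=d[np.abs(d).max(1)<.0175]
print("held coin",d.min(0),d.max(0))
q,z=place(robot,[.5467,-.2412],.0147,-.17,.46)
robot.move_straight([*q,.09],vel=.12)
robot.goto([.50,-.19,.2],[np.pi,0,-.17])
f=robot.grab_frame("wrist");np.savez("w5.npz",**f);print(robot.sense()["t"])
for g,h in(([.547,-.241],.016),([.559,-.17],.016),([.642,-.112],.016)):
    C,st=coinpos(f,g,.016,0);Z=cloud(f);x,yy,w,hh=st[:4];k=Z[yy+6:yy+hh-6,x+6:x+w-6].reshape(-1,3);k=k[k[:,2]>.005]
    print(C,st,np.nanmean(k,0),np.linalg.lstsq(np.c_[k[:,:2]-C[:2],np.ones(len(k))],k[:,2],rcond=None)[0])
cv2.imwrite("pics/w5.png",f["image"][:,:,::-1])
E
```

```text
held coin [-0.01662561 -0.01729931] [0.0153259 0.0174913]
(0, 0) True under-side z 0.01007247261329503 19.0
20.8333
[ 0.5459197  -0.24000591  0.016     ] [300 118  35  36 982] [ 0.54568715 -0.23992889  0.01601017] [0.00457401 0.00588263 0.01601078]
[ 0.55858623 -0.17082979  0.016     ] [226 117  35  36 977] [ 0.55849072 -0.17086136  0.01604965] [-0.00384963 -0.00515859  0.01604912]
[ 0.64094353 -0.1120728   0.016     ] [ 135   25   51   55 2214] [ 0.64113755 -0.11194204  0.01586825] [-0.00705991  0.01291503  0.01586794]
```

View pics/w5.png

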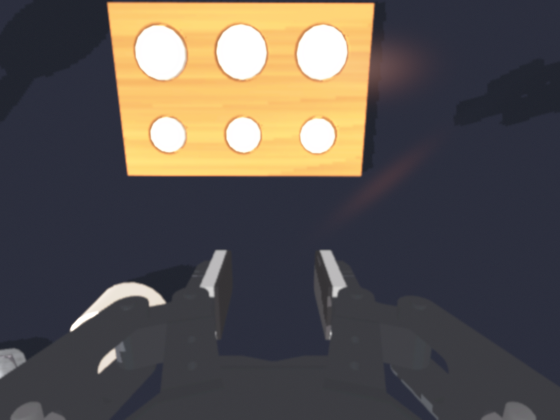

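Both coins are home: large at (160,52), small at (318,135), same height as their neighbours. Now I'll approach the magnifier from the robot's side and look along the grasp direction.

```bash
cat >> h.py <<'E'
from scipy.spatial.transform import Rotation as Ro
def mag(yaw,tilt):
    "magnifier axes as columns x,y,z (x = away from robot, down)"
    z=np.array([np.sin(tilt)*np.cos(yaw),np.sin(tilt)*np.sin(yaw),np.cos(tilt)]);y=np.array([-np.sin(yaw),np.cos(yaw),0])
    return np.stack([np.cross(y,z),y,z],1)
def tool(M,s=-1):
    T=np.stack([s*M[:,2],s*-M[:,1]*-1*-1,M[:,0]],1);T[:,1]=np.cross(T[:,2],T[:,0]);return T
eul=lambda T:list(Ro.from_matrix(T).as_euler("xyz"))
E
python3 - <<'E'
from plant import robot
from h import *
M=mag(np.radians(-11.5),np.radians(31));T=tool(M);g=np.array([.578,.175,.069])+M[:,2]*.033
robot.goto([.45,.05,.32],[np.pi,0,.1]);
q=robot.inverse_kinematics([.42,.18,.30],[np.pi,.4,2.94]);print(q)
if q is not None: robot.goto([.42,.18,.30],[np.pi,.4,2.94])
for d in(-.10,-.13,-.15,-.17):
    q=robot.inverse_kinematics(list(g+T[:,2]*d),eul(T));print(d,None if q is None else np.round(q,2),g+T[:,2]*d)
f=robot.grab_frame("wrist");np.savez("w6.npz",**f);s=robot.sense();print(s["t"],s["joint_pos"].round(2),proj(f,g))
cv2.imwrite("pics/w6.png",f["image"][:,:,::-1])
E
```

```text
[-0.01511365 -0.06397644 -0.63547854  2.11282799  0.35240086  0.84301619
  0.51005935]
-0.1 [-0.27  0.49 -0.69  2.41  1.88  1.19 -1.1 ] [0.51065911 0.18870066 0.14879033]
-0.13 [-0.18  0.5  -0.88  2.43  1.81  1.28 -1.06] [0.48546033 0.19382741 0.16424147]
-0.15 [-0.02  0.58 -1.14  2.44  1.77  1.44 -1.01] [0.46866114 0.19724524 0.17454223]
-0.17 [ 0.    0.59 -1.24  2.45  1.73  1.5  -1.  ] [0.45186195 0.20066308 0.18484299]
23.85 [-0.01 -0.06 -0.63  2.11  0.35  0.84  0.51] (np.float64(293.9703597836856), np.float64(240.24422500153446))
```

View pics/w6.png

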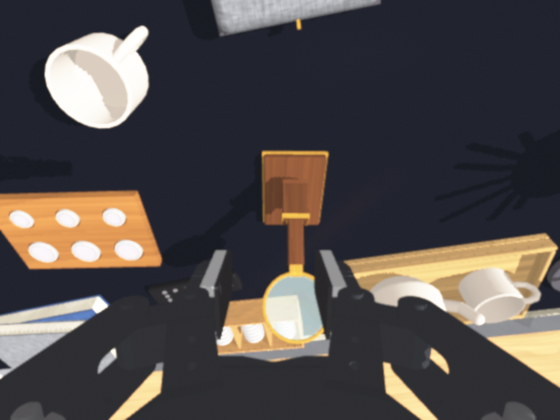

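The view shows the stand with its socket mouth trim at about (296,215), the handle running down to (296,265) and the lens centred near (296,307). Heights are known, so wrist rays give its pose.

```bash
python3 - <<'E'
from h import *
f=dict(np.load("w6.npz"));im=f["image"];hsv=cv2.cvtColor(im,cv2.COLOR_RGB2HSV)
m=cv2.inRange(hsv,(14,150,120),(32,255,255))
w=m[205:350,255:340];print([ (v+205,np.nonzero(w[v])[0].min()+255,np.nonzero(w[v])[0].max()+255) for v in range(0,145,1) if w[v].any() and (v<20 or 50<v<75)])
# handle edges by red-brown mask
b=cv2.inRange(hsv,(0,80,30),(14,255,255))
for v in range(222,262,6):
    x=np.nonzero(b[v,280:312])[0]+280;print("handle",v,x.min(),x.max())
# lens inner/outer by glass color hull
n,l,st,c=cv2.connectedComponentsWithStats(cv2.inRange(hsv,(80,20,90),(110,120,255)));print([ (s.tolist(),ce.round(1)) for s,ce in zip(st,c) if s[4]>60 and abs(ce[0]-296)<40 and abs(ce[1]-307)<45])
for uv in((296,306.5),(296.5,308)):print("lens",ray(f,*uv,.160))
for uv in((296,214),(296,212)):print("mouth",ray(f,*uv,.069))
Z=cloud(f)
for v in range(206,340,4):print(v,Z[v,296].round(4),im[v,296])
cv2.imwrite("pics/w6z.png",cv2.resize(im[140:350,250:345],None,fx=2.8,fy=2.8,interpolation=cv2.INTER_CUBIC)[:,:,::-1])
E
```

```text
[(205, np.int64(263), np.int64(264)), (206, np.int64(263), np.int64(320)), (207, np.int64(263), np.int64(320)), (208, np.int64(263), np.int64(320)), (209, np.int64(263), np.int64(264)), (210, np.int64(263), np.int64(264)), (211, np.int64(263), np.int64(264)), (212, np.int64(263), np.int64(307)), (213, np.int64(263), np.int64(309)), (214, np.int64(263), np.int64(319)), (215, np.int64(263), np.int64(319)), (216, np.int64(263), np.int64(319)), (217, np.int64(263), np.int64(310)), (218, np.int64(263), np.int64(309)), (219, np.int64(263), np.int64(309)), (220, np.int64(263), np.int64(308)), (221, np.int64(281), np.int64(308)), (222, np.int64(281), np.int64(308)), (223, np.int64(281), np.int64(307)), (264, np.int64(289), np.int64(302)), (265, np.int64(289), np.int64(302)), (266, np.int64(289), np.int64(302)), (267, np.int64(289), np.int64(302)), (268, np.int64(289), np.int64(302)), (269, np.int64(289), np.int64(302)), (270, np.int64(289), np.int64(302)), (271, np.int64(289), np.int64(302)), (272, np.int64(287), np.int64(304)), (273, np.int64(285), np.int64(307)), (274, np.int64(282), np.in
[... 1285 characters left out ...]
90]
274 [0.6216 0.1681 0.1294] [250 216  95]
278 [0.6251 0.1673 0.1327] [181 196 192]
282 [0.6292 0.1665 0.1356] [175 194 194]
286 [0.632  0.1658 0.1395] [175 194 195]
290 [0.6337 0.1653 0.1442] [179 195 195]
294 [0.6362 0.1647 0.1482] [188 198 194]
298 [0.6408 0.1638 0.1507] [234 231 215]
302 [0.6414 0.1634 0.156 ] [238 236 218]
306 [0.6438 0.1628 0.16  ] [240 237 220]
310 [0.6462 0.1622 0.1639] [235 234 218]
314 [0.648  0.1616 0.1682] [238 236 220]
318 [0.6521 0.1608 0.1709] [239 237 221]
322 [0.6536 0.1603 0.1753] [239 236 220]
326 [0.6572 0.1596 0.1783] [234 234 219]
330 [0.6601 0.1589 0.1817] [239 240 228]
334 [0.6612 0.1585 0.1863] [235 234 221]
338 [0.6634 0.1579 0.19  ] [232 231 213]
```

View pics/w6z.png

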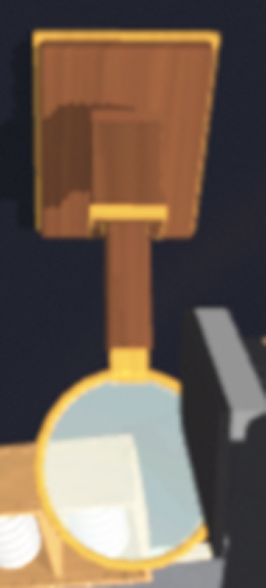

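```bash
cat >> h.py <<'E'
YM,TM=np.radians(-13),np.radians(31.5)
G=np.array([.608,.1714,.0966])
E
python3 - <<'E'
from plant import robot
from h import *
M=mag(YM,TM);T=tool(M);E=eul(T)
robot.grip(.7)
P=lambda d,u=0:list(G+T[:,2]*(.008+d)+M[:,2]*u)
robot.goto(P(-.12),E)
r=lambda q:None if q is None else np.round(q,2)
print(r(robot.sense()["joint_pos"]))
for d in(-.08,-.04,0):print(d,r(robot.inverse_kinematics(P(d),E)))
for u in(.03,.06,.075):print("up",u,r(robot.inverse_kinematics(P(0,u),E)))
L=np.array([.6415,-.112,.096])
for psi in(-.6,-.3,0,.3):
    Mf=mag(psi,np.pi/2);print("final",psi,r(robot.inverse_kinematics(list(L-Mf[:,2]*.074+Mf[:,0]*.008),eul(tool(Mf)))))
f=robot.grab_frame("wrist");np.savez("w7.npz",**f);s=robot.sense();print(s["t"],s["tcp_pos"],P(-.12),proj(f,G))
im=f["image"];hsv=cv2.cvtColor(im,cv2.COLOR_RGB2HSV)
b=cv2.inRange(hsv,(0,80,30),(14,255,255));u,v=map(int,proj(f,G))
Z=cloud(f)
for k in range(v-40,v+41,10):
    x=np.nonzero(b[k,u-45:u+45])[0]+u-45
    if len(x): print(k,x.min(),x.max(),((Z[k,(x.min()+x.max())//2]-G)@M).round(4))
E
```

```text
[-0.31  0.47 -0.65  2.38  1.83  1.16 -1.07]
-0.08 [-0.28  0.54 -0.61  2.35  1.92  1.15 -1.09]
-0.04 [-0.24  0.6  -0.57  2.31  2.01  1.13 -1.09]
0 [-0.22  0.66 -0.53  2.26  2.08  1.11 -1.1 ]
up 0.03 [-0.19  0.61 -0.53  2.23  2.05  1.06 -1.03]
up 0.06 [-0.16  0.56 -0.54  2.2   2.02  1.   -0.96]
up 0.075 [-0.15  0.54 -0.54  2.18  2.    0.98 -0.92]
final -0.6 [ 0.49  0.58 -0.6   1.87  0.43  0.83  0.64]
final -0.3 [ 0.76  0.7  -0.96  1.87  0.71  0.95  0.75]
final 0 [ 0.84  0.74 -1.03  1.87  0.76  0.99  1.04]
final 0.3 [ 0.94  0.85 -1.18  1.84  0.89  1.1   1.29]
25.6417 [0.5153703  0.19264572 0.15576527] [np.float64(0.5149518501558187), np.float64(0.19288185804210647), np.float64(0.1551198392481863)] (np.float64(272.3636575879379), np.float64(209.22601952590765))
169 246 294 [-0.0085 -0.0017 -0.0327]
179 258 285 [-0.007  -0.001  -0.0251]
189 258 288 [-0.0077  0.0005 -0.0177]
199 259 285 [-0.0087 -0.0002 -0.0103]
209 259 296 [-0.0068  0.0035 -0.0021]
219 260 285 [-0.0064 -0.0003  0.006 ]
229 260 284 [-0.0061 -0.0003  0.0142]
239 283 283 [1.6825 0.063  0.6648]
```

The pose estimate is confirmed to within about 1 mm: front face at −7 mm and the lateral error near zero. Now I'll grasp and draw the glass out.

```bash
python3 - <<'E'
from plant import robot
from h import *
M=mag(YM,TM);T=tool(M);E=eul(T)
P=lambda d,u=0:list(G+T[:,2]*(.008+d)+M[:,2]*u)
print(robot.move_straight(P(0),vel=.1,contact_N=15))
s=robot.sense();print(s["tcp_pos"],P(0),s["wrist_force"])
robot.grip(0.0,70);s=robot.sense();print("grip",s["opening"],s["gripper_force"],s["wrist_force"],s["t"])
if s["opening"]>.1:
    h=robot.move_straight(P(0,.025),vel=.05,contact_N=25);s=robot.sense();print(h,s["wrist_force"],s["opening"])
    if not h:
        robot.move_straight(P(0,.085),vel=.08);s=robot.sense();print(s["wrist_force"],s["torque"],s["opening"],s["t"],s["tcp_pos"])
f=robot.grab_frame("side");cv2.imwrite("pics/s2.png",cv2.resize(f["image"][100:330,130:430],None,fx=2.4,fy=2.4)[:,:,::-1])
E
```

```text
False
[0.61429209 0.17035761 0.09272213] [np.float64(0.6146462964174415), np.float64(0.16986558156842096), np.float64(0.09242001148227241)] [-0.55634251  0.97502556 -0.23885734]
grip 0.22209235272566777 68.6094582080841 [-3.12792642 -1.13492172  2.55406191] 27.4333
False [ 0.08421977 -0.0692335  -1.19293478] 0.2194170682902161
[ 1.60737151  0.64043893 -2.16760169] [ 0.22756879  1.12798976 -0.01373316] 0.22001311901085366 28.9833 [0.65745713 0.1598416  0.16429869]
```

View pics/s2.png

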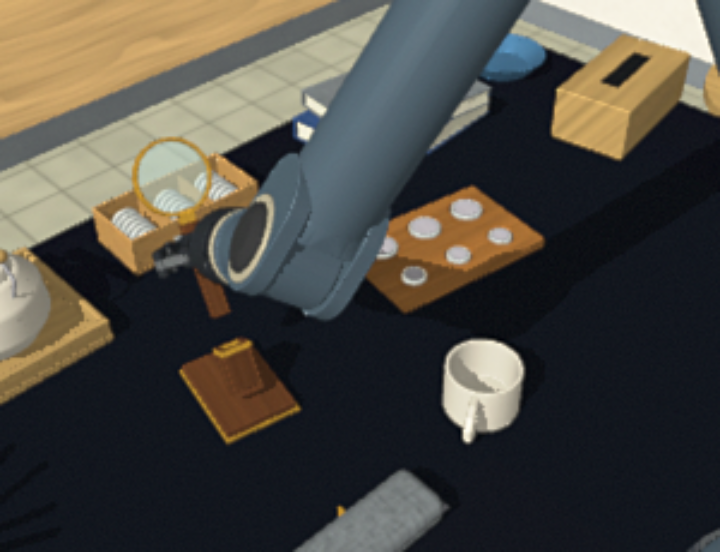

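The side view shows the glass clear of the socket, with the lens at (172,178) and the handle foot at (220,312), held in the gripper. Next I'll carry it above the tray, level, and measure the lens.

```bash
python3 - <<'E'
from plant import robot
from h import *
s=robot.sense();p=s["tcp_pos"];robot.move_straight([p[0]-.03,p[1],.26],vel=.12)
L=np.array([.6415,-.112,.20]);Mf=mag(-.3,np.pi/2)
robot.goto(list(L-Mf[:,2]*.074+Mf[:,0]*.008),eul(tool(Mf)));robot.sleep(.3)
s=robot.sense();print(s["t"],s["joint_pos"].round(2),s["tcp_pos"],s["tcp_rot"],s["opening"])
ims=[]
for n in("scene","side"):
    f=robot.grab_frame(n);np.savez(n+"9.npz",**f)
    u,v=map(int,proj(f,L));print(n,u,v);ims.append(cv2.resize(f["image"][v-55:v+55,u-60:u+60],None,fx=3.3,fy=3.3))
    Z=cloud(f).reshape(-1,3);k=(np.hypot(Z[:,0]-L[0],Z[:,1]-L[1])<.055)&(abs(Z[:,2]-.2)<.03);q=Z[k]
    co=np.linalg.lstsq(np.c_[q[:,:2]-L[:2],np.ones(len(q))],q[:,2],rcond=None)[0]
    print(len(q),"plane",co,"centre",cv2.minEnclosingCircle((q[:,:2]*1000).astype(np.float32)),np.median(q,0))
cv2.imwrite("pics/l9.png",np.hstack(ims)[:,:,::-1])
E
```

```text
31.8333 [ 0.64  0.46 -0.74  1.79  0.36  1.03  1.03] [ 0.57076326 -0.08953182  0.19202389] [-3.14136689e+00  1.19294449e-05  2.84268519e+00] 0.2203547120592921
scene 235 238
1484 plane [-0.05600909  0.02265995  0.20082094] centre ((635.6631469726562, -107.38005828857422), 47.98768615722656) [ 0.64156043 -0.10944796  0.20080025]
side 288 150
174 plane [-3.34156199e-05 -5.10338066e-03  1.98616852e-01] centre ((638.47998046875, -108.61781311035156), 43.21232223510742) [ 0.64216959 -0.08414686  0.19861769]
```

View pics/l9.png

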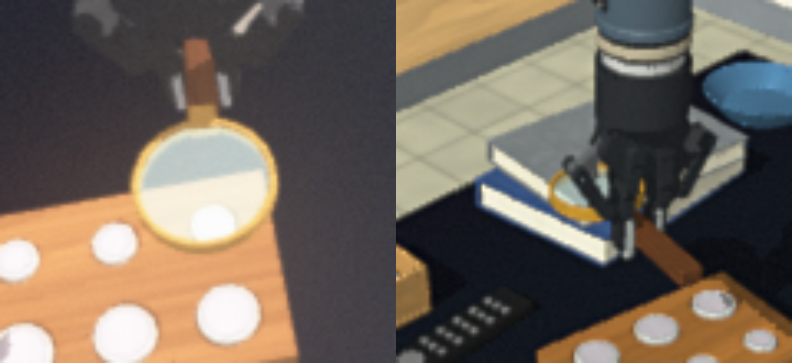

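The scene crop shows the lens level-looking at (205,183), held by the handle. The depth plane hints at a small nose-down tilt, so I'll refine that fit.

```bash
cat >> h.py <<'E'
def lens(f,L):
    Z=cloud(f).reshape(-1,3);k=(np.hypot(Z[:,0]-L[0],Z[:,1]-L[1])<.040)&(abs(Z[:,2]-L[2])<.015);q=Z[k]
    for _ in range(4):
        A=np.c_[q[:,:2]-L[:2],np.ones(len(q))];co=np.linalg.lstsq(A,q[:,2],rcond=None)[0];r=q[:,2]-A@co;q=q[abs(r)<max(.0015,2*r.std())]
    # rim ellipse
    hsv=cv2.cvtColor(f["image"],cv2.COLOR_RGB2HSV);m=cv2.inRange(hsv,(15,120,120),(35,255,255))
    Zi=cloud(f);m[~((np.hypot(Zi[...,0]-L[0],Zi[...,1]-L[1])<.053)&(abs(Zi[...,2]-L[2])<.02))]=0
    Y=Zi[m>0];A=np.c_[2*Y[:,:2],np.ones(len(Y))]
    for _ in range(5):
        c=np.linalg.lstsq(A,(Y[:,:2]**2).sum(1),rcond=None)[0];rr=np.sqrt(c[2]+c[0]**2+c[1]**2);d=np.hypot(*(Y[:,:2]-c[:2]).T)-rr
        g=abs(d)<max(.003,1.5*d.std());Y=Y[g];A=A[g]
    return len(q),co,r.std(),"rim",len(Y),c[:2],rr
E
python3 - <<'E'
from h import *
L=np.array([.6415,-.112,.20]);
for n in("scene9","side9"):
    print(n,lens(dict(np.load(n+".npz")),L))
f=dict(np.load("scene9.npz"));Z=cloud(f).reshape(-1,3);
# handle back surface slope: points along axis behind lens
zx=np.array([np.cos(-.3),np.sin(-.3)]);yx=np.array([-zx[1],zx[0]]);a=(Z[:,:2]-L[:2])@zx;b=(Z[:,:2]-L[:2])@yx
for lo in np.arange(-.17,.05,.01):
    k=(a>lo)&(a<lo+.01)&(abs(b)<.007)&(abs(Z[:,2]-.2)<.02);print(round(lo,3),k.sum(),np.median(Z[k],0).round(4) if k.any() else "")
for n in("scene","side"):
    f=dict(np.load(n+".npz")); f9=dict(np.load(n+"9.npz"))
    # known-height check: tray-top plane in this camera
    Z=cloud(f9).reshape(-1,3);k=(abs(Z[:,0]-.58)<.05)&(abs(Z[:,1]+.22)<.06)&(abs(Z[:,2]-.014)<.006);q=Z[k];print(n,"tray plane",k.sum(),np.linalg.lstsq(np.c_[q[:,:2]-[.58,-.22],np.ones(len(q))],q[:,2],rcond=None)[0])
E
```

```text
scene9 (1054, array([-0.03696308,  0.02023692,  0.20045718]), np.float64(0.0010115315119124445), 'rim', 253, array([ 0.64125716, -0.11034458]), np.float64(0.04074106034545501))
side9 (78, array([-0.05150608,  0.01917733,  0.1988469 ]), np.float64(0.0009212166862109149), 'rim', 69, array([ 0.63803649, -0.10898524]), np.float64(0.04062482070351218))
-0.17 0 
-0.16 0 
-0.15 0 
-0.14 0 
-0.13 0 
-0.12 0 
-0.11 0 
-0.1 21 [ 0.5515 -0.085   0.2082]
-0.09 29 [ 0.5606 -0.0864  0.2076]
-0.08 30 [ 0.5697 -0.0906  0.2075]
-0.07 29 [ 0.579  -0.0933  0.2067]
-0.06 32 [ 0.5892 -0.0959  0.2065]
-0.05 31 [ 0.5984 -0.0989  0.2053]
-0.04 38 [ 0.6071 -0.1014  0.2023]
-0.03 35 [ 0.6171 -0.1043  0.2018]
-0.02 32 [ 0.6271 -0.1075  0.2014]
-0.01 35 [ 0.6368 -0.11    0.2008]
0.0 32 [ 0.6464 -0.113   0.1999]
0.01 32 [ 0.656  -0.1162  0.1998]
0.02 33 [ 0.6652 -0.1197  0.1992]
0.03 43 [ 0.6767 -0.1234  0.1992]
0.04 6 [ 0.6807 -0.1216  0.1982]
0.05 0 
scene tray plane 1964 [0.00769681 0.00038421 0.01484882]
side tray plane 702 [0.00777292 0.00044544 0.01327916]
```

```bash
python3 - <<'E'
from plant import robot
from h import *
s=robot.sense();M0=mag(-.3,np.pi/2);v=np.array([.6425,-.110,.1985])-s["tcp_pos"]
M1=mag(-.3,np.radians(87.25));L=np.array([.6413,-.112,.094]);w=M1@M0.T@v
robot.goto(list(L+[0,0,.08]-w),eul(tool(M1)))
robot.move_straight(list(L-w),vel=.06);robot.sleep(.6)
s=robot.sense();print(s["t"],s["tcp_pos"],L-w,s["opening"],s["gripper_force"],abs(s["joint_velocities"]).max())
ims=[]
for n in("scene","side"):
    f=robot.grab_frame(n);np.savez(n+"10.npz",**f);print(n,lens(f,L))
    u,v_=map(int,proj(f,L));ims.append(cv2.resize(f["image"][v_-55:v_+55,u-60:u+60],None,fx=3.3,fy=3.3))
cv2.imwrite("pics/l10.png",np.hstack(ims)[:,:,::-1])
E
```

```text
34.2667 [ 0.56992396 -0.09196033  0.08396365] [ 0.56995121 -0.09195724  0.08398307] 0.22370003351293813 68.37494373321533 0.0016026950371428438
scene (885, array([0.01945707, 0.0064029 , 0.09618659]), np.float64(0.0012126428681329465), 'rim', 189, array([ 0.63968282, -0.11284567]), np.float64(0.040823416184652635))
side (87, array([0.05386529, 0.02589201, 0.09401698]), np.float64(0.0014041759526060905), 'rim', 60, array([ 0.63697531, -0.11005447]), np.float64(0.03919117886284122))
```

View pics/l10.png

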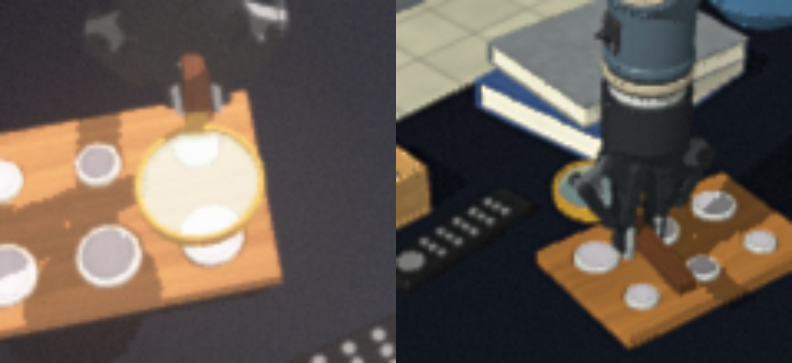

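The last view shows the glass held level over the large coin, with the lens rim at (200,183) in the scene crop. The residual tilt is about 0.5° and the centre is within about 1–2 mm, so I'm handing in.

```bash
python3 -c "
from plant import robot
print(robot.close_job(), robot.sense()['t'])"
```

```text
the job is handed in; nothing more can be done
the job is handed in; nothing more can be done
```

I handed the job in at about 34 s, with both coins seated in their recesses and the magnifier held still, level to about half a degree by camera measurement, its lens centred about 8 cm above the large coin.

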